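# Seat the red cable pulley in the gearmotor's taper socket

### The job

Take the red cable pulley from the wooden rack, stand its tapered shank in the socket on top of the blue gearmotor and let go of it. Then tap it down from above until it is fully home, with the red pulley's underside resting on the hub rim, and leave the yellow and black pulleys where they are in the rack.

Things in the scene. Friction and masses are not known exactly. Their poses are not given: they have to be found in the camera images.
- red_pulley_boss (a point): Middle of the red pulley's boss, z up its axis. Loose, 0.45 kg, upright in a rack hole. From the top: steel boss (grip it, tap its flat top) 34 mm wide, 44 high; red grooved pulley 64 wide, 26 thick; taper shank 60 long, 28 narrowing to 16 at the tip. The point is 22 mm below the boss's top, 22 above the pulley's upper face, 48 above its underside, 108 above the shank's tip.
- yellow_pulley_boss (a point): Middle of the boss of the yellow pulley, of the same shape, not needed. The fixed plywood rack has three 33 mm holes in a straight row, 100 mm apart, its top 80 mm above the table; each pulley rests on it by the pulley's underside, shank down in the hole, boss tops 150 mm above the table (lift the shank's tip clear of them). The order of the colours varies.
- black_pulley_boss (a point): Middle of the boss of the black pulley, of the same shape, in the remaining hole of the rack; not needed.
- socket_mouth (a point): Centre of the socket's mouth (36 mm wide, tapering like the shank), level with the aluminium hub rim, 100 mm above the table, on the fixed blue gearmotor (110 mm square). z up. The shank drops in until a stiff friction seat stops it, boss middle 62 mm above this point. Pushing with 10 to 12 N on the boss's top drives it 14 mm on to the rim (boss middle 48 mm above), where it stays.
Not all that is in view belongs to the job. Of the things like the part that bears red_pulley_boss, leave any that is purple; of the rest the smaller one is meant.

How it is judged:
By the outcome, as a careful person would: the job done as asked, in the order asked, and still so for the second after the job is handed in, with the robot touching nothing.
It also fails if it takes over 48 s, if anything falls off the work surface, if the arm or the gripper's body presses on something with over 40 N, if the wrist force passes 120 N, or if a joint passes its speed limit or range.

### The arm

A 7-joint arm with a two-finger parallel gripper is mounted at the origin on the work surface. World frame = base frame: x ahead of the robot, y to its left, z up, the work surface at z = 0. Lengths are in mm, angles in rad, forces in N, time in s.
With the tool pointing down it reaches from about 425 to 950 mm from the base axis. Payload 4.7 kg.
Tool frame: the origin (TCP) lies between the finger pads; the fingertips stand 19 mm ahead of it and the grasp point (between the pads) is the TCP (robot.finger_overhang is the distance from the TCP to the fingertips, in mm); z points along the fingers, y is the direction in which the jaws open and shut (so a half turn about z gives the same grasp; the last joint's range is limited). The gripper opens to 85 mm and grips with 20 to 120 N. Pads are 22 mm wide; open, the fingers measure 114 mm over their backs; the gripper's body (76 mm by 85 mm) begins 54 mm behind the grasp point. The pads swing forward as they close: fully open they stand 13 mm farther back than shut.
Start: joints at [1.152, 0.469, -0.049, 1.532, 0.024, 1.141, -0.082], TCP at [256.548, -624.363, 250.335] pointing down, gripper open.
Joint ranges: [-2.59, 2.59], [-0.33, 1.99], [-1.39, 1.29], [0.1, 2.45], [-1.04, 4.18], [0.21, 1.99], [-2.66, 2.66]. Speed limits (rad/s): [2.57, 2.57, 3.14, 3.14, 3.14, 3.14, 3.14].

### API

Orientations are given as a rotation vector (axis times angle).
In Python, from workcell import robot, viewer gives the robot as it stands.
- The arm moves only by the tool step_arm, never from a script. Its argument "deltas" is one flat list of numbers, 4 for each row, row after row: the shift along the tool's x, y, z in m, then the turn about the tool's z in degrees. A call has 1 to 10 rows; each row is the pose to reach, as a shift and turn from the pose measured when the call began, along the tool's axes at that moment; what a row does not reach only later rows make up. A row lasts 1/10 s, in which the tool goes at most 50 mm and 8.59 degrees, less where a joint would pass 70% of its speed; a pose out of reach is approached as far as the arm can. A call with a gripper value outside its range is refused whole. "fingers" is the closure, from -1 (fully open) to 1 (shut), set as the call begins (left out, the last holds). The fingers move at their own pace and stop on an object; "squeeze" is the grip in N (left out, the last holds). Time passes only in rows, so rows that repeat a pose let the fingers close. It gives the time, the measured TCP pose, the force and the opening at its end, in the units of the state.
- robot.get_state(): the state, without advancing time (a new reading comes with each control period).
- viewer.get_image(name): name is "scene" or "top" or "wrist"; returns a dict with "image" (400x640x3 uint8, blue, green, red), "vfov" (degrees; the focal length in pixels is half the picture's height over the tangent of half this angle, whatever the lens; pixels are square), "cx", "cy" (the principal point, pixels), "origin" and "orientation" of the camera in the world. Camera axes: x right, y down, z forward; pixel columns grow to the right and rows downward; lengths in mm; the calibration is good to about 2 mm. The wrist camera is an equidistant fisheye: a pixel r from the principal point sees the ray r / f radians off the axis. A picture is of the moment at which its call begins. There is no depth.
- robot.job_done(): hands the job in, once; it reports no verdict.
The state is a dict: "clock": time; "q": joint angles; "qd": joint speeds; "effort": joint torques, N m; "eef_pos": TCP position; "orientation": TCP orientation; "wrist_force": force on the tool from outside, world axes, zero at the start; "moment": the same for the moment, N m; "gripper_width": finger opening in mm.
Only numpy, scipy, OpenCV 4.12 (cv2) and the standard library are available. Lean on these libraries where they do the work, as an engineer would, in place of code of your own. Each camera call takes 0.05 s, during which the arm holds its last target. There are 200 camera calls.

## Working session

There is one attempt and no reset: what is moved stays moved. The work goes in short steps, Python scripts to look and compute and a tool call to move; the robot and the scene stay as the last step left them, time stands still between calls to the robot, and variables do not carry over. Pictures are saved under pics/ and viewed, about 8 in all and at most 12, crops included, and the job is handed in when it is done.

Besides the shell and the picture viewer there is one more tool, called after "Emit:" by a JSON object that holds its "method" and its "body". step_arm: Moves the arm, as the interface text tells. Its arguments: {"type":"object","properties":{"deltas":{"type":"array"},"fingers":{"type":"number"},"squeeze":{"type":"number"}},"required":["deltas"]}

```bash
mkdir -p pics; cat > h.py <<'E'
import numpy as np, cv2, json
from scipy.spatial.transform import Rotation as R
from workcell import robot, viewer
def cap(name,fn):
    d=viewer.get_image(name); cv2.imwrite(f'pics/{fn}.png',d['image'])
    json.dump({k:(np.asarray(v).tolist()) for k,v in d.items() if k!='image'},open(f'pics/{fn}.json','w')); return d
def load(fn): return json.load(open(f'pics/{fn}.json'))
def rot(o):
    o=np.array(o,float)
    return o if o.shape==(3,3) else (R.from_rotvec(o).as_matrix() if o.size==3 else R.from_quat(o).as_matrix())
def ray(d,u,v,fish=False):
    f=200/np.tan(np.radians(d['vfov'])/2); x,y=(u-d['cx'])/f,(v-d['cy'])/f
    if fish:
        r=np.hypot(x,y); s=np.sin(r)/r if r>1e-9 else 1; c=np.array([x*s,y*s,np.cos(r)])
    else: c=np.array([x,y,1.])
    return np.array(d['origin'],float),rot(d['orientation'])@c
def atz(d,u,v,z,fish=False):
    o,r=ray(d,u,v,fish); return o+r*(z-o[2])/r[2]
def proj(d,p,fish=False):
    f=200/np.tan(np.radians(d['vfov'])/2); c=rot(d['orientation']).T@(np.array(p,float)-d['origin'])
    if fish:
        h=np.hypot(c[0],c[1]); k=np.arctan2(h,c[2])/max(h,1e-9)*f
    else: k=f/c[2]
    return c[:2]*k+[d['cx'],d['cy']]
E
python3 - <<'E'
from h import *
a=cap('scene','scene0');b=cap('top','top0');c=cap('wrist','wrist0')
for n in('scene0','top0','wrist0'):print(load(n))
s=robot.get_state();print(s)
im=np.vstack([np.hstack([cv2.resize(a['image'],(400,250)),cv2.resize(c['image'],(400,250))])])
cv2.imwrite('pics/ac.png',im)
E
```

```text
{'vfov': 48.07540893864982, 'cx': 318.5957386738483, 'cy': 201.70018853492454, 'origin': [790.3607344642556, -444.97781439336325, 692.3870970868234], 'orientation': [-2.3021053622881893, -0.600886715411228, 0.2678377211304923]}
{'vfov': 57.13097685189266, 'cx': 320.28324205245144, 'cy': 203.0869455706972, 'origin': [414.0944318564715, 43.92812877453427, 876.7007558537555], 'orientation': [-2.2150808537419127, 2.149741725000775, -0.1390214911038545]}
{'vfov': 65.70646984690485, 'cx': 319.0942477810606, 'cy': 201.04789815929612, 'origin': [319.1544105712752, -598.2891680981268, 373.6873118424255], 'orientation': [2.4121069941658955, -1.6169705497968723, -0.2274450031587636]}
{'clock': 0.15, 'q': array([ 1.15208086,  0.46922218, -0.04861033,  1.53333515,  0.02409235,
        1.14101613, -0.08229896]), 'qd': array([ 0.00069506, -0.0030205 , -0.00110415, -0.00350301, -0.00040179,
       -0.00128168,  0.00125508]), 'effort': array([ 1.79451254e-04, -5.10763192e+01, -4.67917859e-02, -2.37978530e+01,
        1.07919614e-02,  5.33035083e-03,  9.11084413e-06]), 'eef_pos': array([ 256.39568738, -623.99428601,  249.56118684]), 'orientation': array([-3.08075946e+00, -6.08241404e-01,  4.66683495e-04]), 'wrist_force': array([-0.14053208, -0.88228295,  0.31869588]), 'moment': array([ 0.01039104, -0.05800251, -0.03678196]), 'gripper_width': 85.48963370542816}
```

View pics/top0.png

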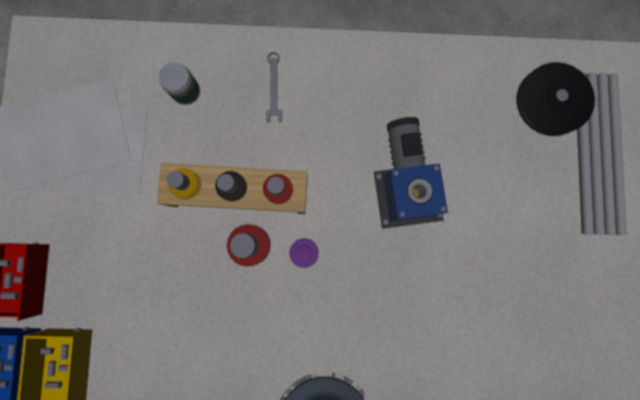

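View pics/scene0.png

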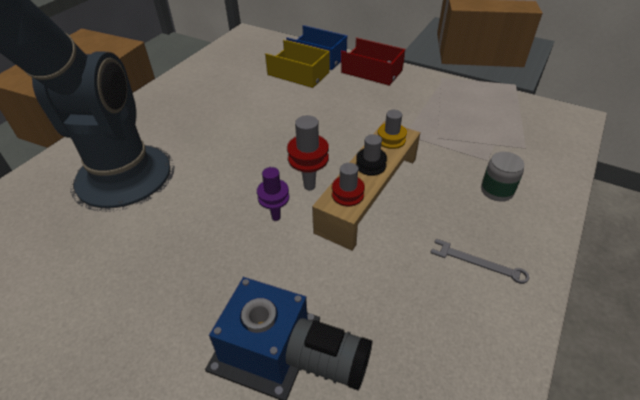

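Top view: the pulley-like parts are the rack red (278,187), a bigger free-standing red (248,245), a purple one (304,252), plus black (231,185) and yellow (180,183). The red one in the rack fits: it isn't purple, it is the smaller of the reds, and it stands in a rack hole. The gearmotor socket is at (420,190). I'll confirm this and measure in enlarged crops.

```bash
python3 - <<'E'
from h import *
a=cv2.imread('pics/scene0.png');b=cv2.imread('pics/top0.png')
c=[(b,230,150,80,50),(a,300,140,80,50),(b,380,160,80,50),(a,220,280,80,50)]
t=[cv2.resize(i[y:y+h,x:x+w],(400,250),interpolation=cv2.INTER_CUBIC) for i,x,y,w,h in c]
c
m=np.vstack([np.hstack(t[:2]),np.hstack(t[2:])])
for k in range(0,800,50): cv2.putText(m,'|',(k-4,8),0,.3,(255,255,255),1)
cv2.imwrite('pics/crop1.png',m)
E
```

```text
(no output)
```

View pics/crop1.png

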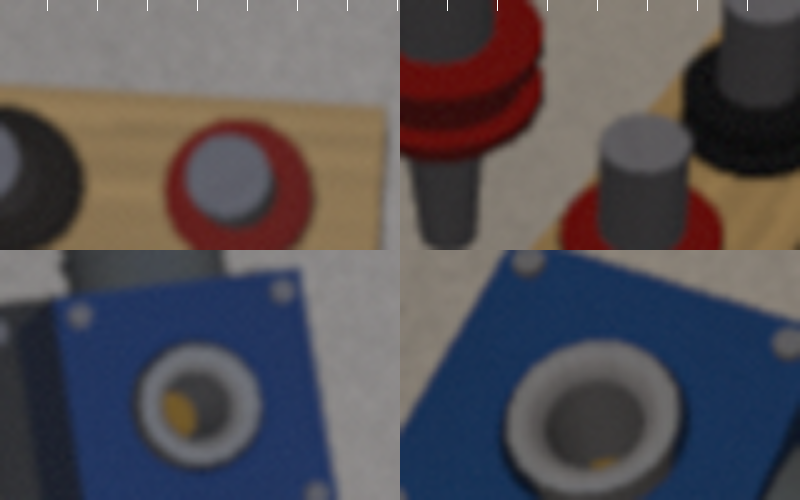

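```bash
python3 - <<'E'
from h import *
t,s=load('top0'),load('scene0')
def tri(p,q):
    A=[];b=[];
    for d,u in((t,p),(s,q)):
        o,r=ray(d,*u);r/=np.linalg.norm(r);P=np.eye(3)-np.outer(r,r);A.append(P);b.append(P@o)
    return np.linalg.lstsq(np.vstack(A),np.hstack(b),rcond=None)[0]
for n,p,q,z in(('boss',(275.4,185),(348.8,168.2),150),('sock',(419.6,190.4),(258.8,314),100)):
    print(n,tri(p,q).round(1),atz(t,*p,z).round(1),atz(s,*q,z).round(1))
# rack direction (boss tops black, yellow)
for p in((228.5,180.5),(175.5,179.5)): print(atz(t,*p,150).round(1))
r=robot.get_state(); M=rot(r['orientation']);print(M.round(3))
w=load('wrist0');print(M.T@(np.array(w['origin'])-r['eef_pos']))
E
```

```text
boss [522.5 116.8 149.3] [520.9 115.7 150. ] [524.2 117.4 150. ]
sock [ 528.4 -188.6   96.6] [ 526.6 -188.7  100. ] [ 531.3 -189.1  100. ]
[526.8 208.9 150. ]
[525.4 313.2 150. ]
[[ 0.925  0.38  -0.001]
 [ 0.38  -0.925  0.001]
 [-0.    -0.001 -1.   ]]
[ 6.78155078e+01 -9.81122967e-02 -1.24127969e+02]
```

The crop confirms the rack red: a steel boss on a small red pulley sitting on plywood, with the larger red to the left in the scene view. Its boss top comes out at z≈149 (expected 150) and the socket at z≈97 (expected 100), so both measurements agree with the given heights. Moving above the red boss now.

Emit:
{"method": "step_arm", "body": {"deltas": [0.528,-0.585,0,22.4,0.528,-0.585,0,22.4,0.528,-0.585,0,22.4,0.528,-0.585,0,22.4,0.528,-0.585,0,22.4,0.528,-0.585,0,22.4,0.528,-0.585,0,22.4,0.528,-0.585,0,22.4,0.528,-0.585,0,22.4,0.528,-0.585,0,22.4], "fingers": -0.4, "squeeze": 60}}

```text
clock: 1.15
eef_pos: [425.3, -151.7, 250.5]
orientation: [-3.141, 0.002, 0.0]
wrist_force: [1.4, -0.2, -0.4]
gripper_width: 59.6
```

```bash
python3 - <<'E'
from h import *
d=cap('wrist','w1');w=load('w1');print(robot.get_state()['eef_pos'],w['origin'],proj(w,[528.4,-188.6,100],1))
E
```

```text
[ 428.27661147 -142.74421711  250.76524379] [493.28499473475887, -152.4608326244216, 374.7736858792063] [360.65066432  76.51578751]
```

Emit:
{"method": "step_arm", "body": {"deltas": [0.097,-0.269,0,0,0.097,-0.269,0,0,0.097,-0.269,0,0,0.097,-0.269,0,0,0.097,-0.269,0,0,0.097,-0.269,0,0,0.097,-0.269,0,0,0.097,-0.269,0,0]}}

```text
clock: 2.0
eef_pos: [522.1, 128.1, 252.0]
orientation: [-3.136, -0.022, -0.001]
wrist_force: [-0.9, -1.4, -0.1]
gripper_width: 59.5
```

```bash
python3 - <<'E'
from h import *
d=cap('wrist','w2');w=load('w2');print(robot.get_state()['eef_pos'],w['origin'],proj(w,[522.5,116.8,150],1))
a=cv2.imread('pics/w1.png');b=d['image']
cv2.imwrite('pics/ww.png',np.hstack([a[:, 120:520],b[:,120:520]]))
E
```

```text
[522.03830978 126.52778878 251.96980465] [589.9289239153838, 127.83356105586408, 376.39474402442755] [334.11740031 205.40737364]
```

View pics/ww.png

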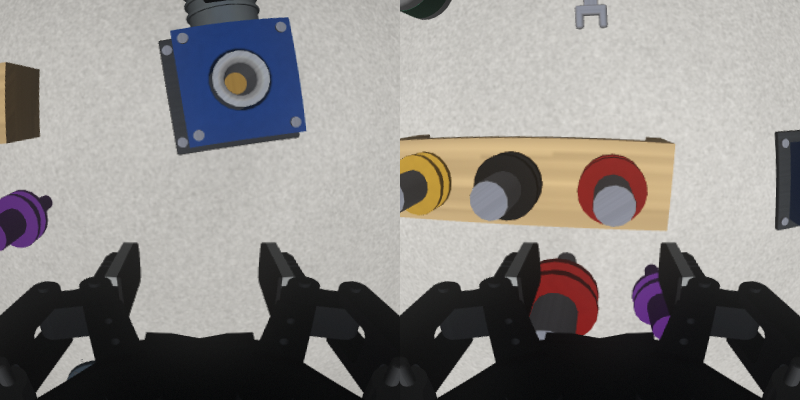

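```bash
python3 - <<'E'
from h import *
t,s,w=load('top0'),load('scene0'),load('w2')
P=[]
o=[];A=[];b=[]
for d,u in((t,(243,246)),(s,(307,124))):
    o_,r=ray(d,*u);r/=np.linalg.norm(r);Q=np.eye(3)-np.outer(r,r);A.append(Q);b.append(Q@o_)
print(np.linalg.lstsq(np.vstack(A),np.hstack(b),rcond=None)[0])
print(atz(w,334,205,150,1),robot.get_state()['eef_pos'],rot(robot.get_state()['orientation']).round(4))
E
```

```text
[401.01396786 171.54979459 171.70200237]
[522.82294833 116.89845148 150.        ] [522.03830978 126.52778878 251.96980465] [[ 9.999e-01  1.100e-02  7.000e-04]
 [ 1.100e-02 -9.999e-01  5.000e-03]
 [ 7.000e-04 -5.000e-03 -1.000e+00]]
```

Both predictions land on the pixels seen: boss at (334,205) and socket at (361,78). The bigger red is clear of the gripper. Descending to grip.

Emit:
{"method": "step_arm", "body": {"deltas": [0.001,0.01,0.03,0,0.001,0.01,0.05,0,0.001,0.01,0.075,0,0.001,0.01,0.095,0,0.001,0.01,0.11,0,0.001,0.01,0.118,0,0.001,0.01,0.118,0,0.001,0.01,0.118,0]}}

```text
clock: 2.85
eef_pos: [523.6, 116.4, 134.5]
orientation: [-3.137, -0.015, -0.003]
wrist_force: [-0.5, 0.2, 0.8]
gripper_width: 59.8
```

Emit:
{"method": "step_arm", "body": {"deltas": [0,0,0,0,0,0,0,0,0,0,0,0,0,0,0,0,0,0,0,0,0,0,0,0], "fingers": 1, "squeeze": 60}}

```text
clock: 3.45
eef_pos: [524.3, 116.8, 135.7]
orientation: [-3.136, -0.016, -0.006]
wrist_force: [-1.1, -0.2, 5.8]
gripper_width: 32.7
```

Emit:
{"method": "step_arm", "body": {"deltas": [0,0,-0.01,0,0,0,-0.03,0,0,0,-0.06,0,0,0,-0.09,0,0,0,-0.115,0,0,0,-0.13,0,0,0,-0.13,0,0,0,-0.13,0]}}

```text
clock: 4.25
eef_pos: [523.1, 115.7, 264.8]
orientation: [-3.137, -0.016, -0.003]
wrist_force: [0.1, 0.0, -4.8]
gripper_width: 32.7
```

```bash
python3 - <<'E'
from h import *
d=cap('scene','s3');s=robot.get_state();print(s['eef_pos'],s['wrist_force'],s['gripper_width'],rot(s['orientation']).round(3).tolist())
cv2.imwrite('pics/s3c.png',cv2.resize(d['image'][40:260,220:520],(750,550)))
E
```

```text
[522.81185678 115.67050755 264.24190001] [ 0.55113769  0.21685227 -5.17447966] 32.259020085522046 [[1.0, 0.01, 0.001], [0.01, -1.0, 0.004], [0.001, -0.004, -1.0]]
```

View pics/s3c.png

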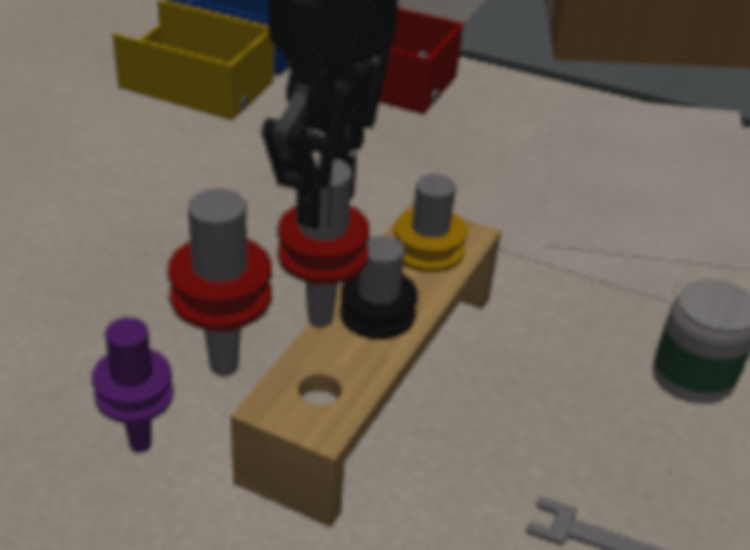

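The red pulley is held upright over its empty hole (crop pixel 320,390), and black and yellow are undisturbed. Carrying it to the socket.

Emit:
{"method": "step_arm", "body": {"deltas": [0,0.03,0,0,0.001,0.07,0,0,0.002,0.115,0,0,0.002,0.16,0,0,0.003,0.205,0,0,0.004,0.25,0,0,0.004,0.285,0,0,0.004,0.304,0,0,0.004,0.304,0,0,0.004,0.304,0,0]}}

```text
clock: 5.3
eef_pos: [529.0, -187.9, 261.3]
orientation: [-3.135, -0.015, 0.004]
wrist_force: [-0.2, 0.2, -4.4]
gripper_width: 32.8
```

```bash
python3 - <<'E'
from h import *
cap('top','t4');cap('scene','s4')
s=robot.get_state();print(s['eef_pos'],s['wrist_force'],s['gripper_width'],rot(s['orientation']).round(4).tolist())
a=cv2.imread('pics/t4.png');b=cv2.imread('pics/s4.png')
cv2.imwrite('pics/c4.png',np.hstack([cv2.resize(b[190:390,160:360],(400,400)),cv2.resize(a[100:300,320:520],(400,400))]))
E
```

```text
[ 529.6480884  -186.50383118  262.03594619] [ 1.25359723  1.09300005 -4.37775319] 32.424025022446585 [[0.9999, 0.0124, -0.0009], [0.0124, -0.9999, 0.0058], [-0.0008, -0.0058, -1.0]]
```

View pics/c4.png

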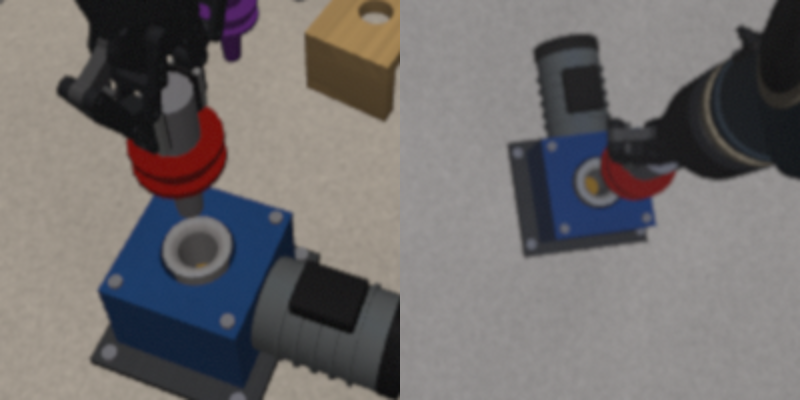

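Shank is over the socket, upright, tip about 45 mm above the mouth (scene crop 195,245). Lowering.

Emit:
{"method": "step_arm", "body": {"deltas": [0,0.002,0.015,0,0,0.002,0.03,0,0,0.002,0.045,0,0,0.002,0.055,0,0,0.002,0.065,0,0,0.002,0.073,0,0,0.002,0.079,0,0,0.002,0.084,0,0,0.002,0.086,0,0,0.002,0.086,0]}}

```text
clock: 6.4
eef_pos: [529.6, -188.0, 176.0]
orientation: [-3.136, -0.019, 0.001]
wrist_force: [-0.1, 0.5, -4.8]
gripper_width: 32.5
```

Emit:
{"method": "step_arm", "body": {"deltas": [0,0,0.002,0,0,0,0.003,0,0,0,0.004,0,0,0,0.005,0,0,0,0.005,0,0,0,0.005,0]}}

```text
clock: 7.0
eef_pos: [529.6, -188.0, 171.0]
orientation: [-3.136, -0.019, 0.002]
wrist_force: [0.1, -0.2, -3.7]
gripper_width: 32.7
```

Emit:
{"method": "step_arm", "body": {"deltas": [0,0,0.001,0,0,0,0.002,0,0,0,0.002,0,0,0,0.002,0]}}

```text
clock: 7.4
eef_pos: [530.0, -188.0, 169.6]
orientation: [-3.136, -0.019, 0.0]
wrist_force: [-1.0, -0.4, 0.9]
gripper_width: 32.4
```

The wrist force has gone from −4.8 to +0.9 N at the expected height, so the pulley is seated. Releasing it and backing straight up.

Emit:
{"method": "step_arm", "body": {"deltas": [0,0,0,0,0,0,0,0,0,0,0,0,0,0,0,0,0,0,0,0], "fingers": -0.4}}

```text
clock: 7.9
eef_pos: [530.0, -188.1, 169.6]
orientation: [-3.136, -0.019, -0.0]
wrist_force: [0.0, -0.3, -0.8]
gripper_width: 59.9
```

Emit:
{"method": "step_arm", "body": {"deltas": [0,0,-0.01,0,0,0,-0.03,0,0,0,-0.05,0,0,0,-0.07,0,0,0,-0.08,0,0,0,-0.08,0,0,0,-0.08,0]}}

```text
clock: 8.6
eef_pos: [529.7, -188.4, 249.2]
orientation: [-3.136, -0.019, 0.001]
wrist_force: [-0.5, -0.2, -0.5]
gripper_width: 59.9
```

Emit:
{"method": "step_arm", "body": {"deltas": [0,0,0,0,0,0,0,0,0,0,0,0,0,0,0,0,0,0,0,0,0,0,0,0], "fingers": 1}}

```text
clock: 9.2
eef_pos: [529.7, -188.4, 249.1]
orientation: [-3.136, -0.019, 0.001]
wrist_force: [0.5, 1.0, -0.4]
gripper_width: 0.2
```

```bash
python3 - <<'E'
from h import *
cap('wrist','w5');cap('scene','s5')
s=robot.get_state();print(s['eef_pos'],s['wrist_force'],s['gripper_width'],rot(s['orientation']).round(4).tolist())
print(proj(load('w5'),[528.6,-188.6,184],1),proj(load('s5'),[528.6,-188.6,184]))
a=cv2.imread('pics/w5.png');b=cv2.imread('pics/s5.png')
cv2.imwrite('pics/c5.png',np.hstack([cv2.resize(b[190:390,160:360],(400,400)),a[:,120:520]]))
E
```

```text
[ 529.67661088 -188.47183785  249.20282967] [-0.18301971  0.78672357 -0.21665073] -0.013393042015344877 [[0.9999, 0.0123, -0.0006], [0.0123, -0.9999, 0.0055], [-0.0005, -0.0055, -1.0]]
[319.17622299 223.40288531] [250.50378843 280.5447344 ]
```

View pics/c5.png

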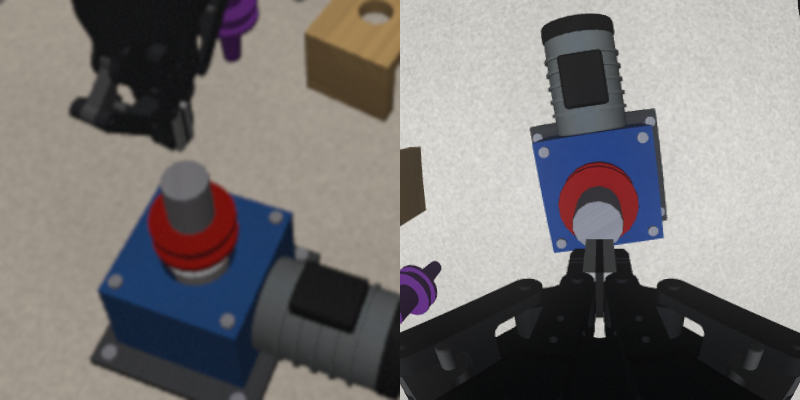

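The pulley stands upright and released with a visible gap to the rim (scene crop 200,265), its boss top under the shut fingers. Pressing down in small steps: contact is expected at TCP z≈203 and home at ≈189.

Emit:
{"method": "step_arm", "body": {"deltas": [-0.001,0,0.012,0,-0.001,0,0.025,0,-0.001,0,0.034,0,-0.001,0,0.04,0,-0.001,0,0.042,0,-0.001,0,0.044,0,-0.001,0,0.046,0,-0.001,0,0.047,0,-0.001,0,0.048,0,-0.001,0,0.048,0]}}

```text
clock: 10.3
eef_pos: [530.0, -188.5, 203.1]
orientation: [-3.137, -0.019, -0.005]
wrist_force: [0.4, -0.1, 6.2]
gripper_width: 0.1
```

Emit:
{"method": "step_arm", "body": {"deltas": [0,0,0.001,0,0,0,0.002,0,0,0,0.003,0,0,0,0.004,0,0,0,0.004,0]}}

```text
clock: 10.8
eef_pos: [531.5, -188.9, 201.2]
orientation: [-3.139, -0.019, -0.011]
wrist_force: [-1.0, -0.3, 8.8]
gripper_width: 0.2
```

Emit:
{"method": "step_arm", "body": {"deltas": [-0.001,0,0.002,0,-0.001,0,0.004,0,-0.001,0,0.006,0,-0.001,0,0.007,0,-0.001,0,0.008,0,-0.001,0,0.008,0]}}

```text
clock: 11.4
eef_pos: [532.1, -189.3, 195.4]
orientation: [-3.14, -0.019, -0.018]
wrist_force: [-0.2, 0.4, 9.7]
gripper_width: -0.0
```

Emit:
{"method": "step_arm", "body": {"deltas": [-0.003,0,0.002,0,-0.003,0,0.004,0,-0.003,0,0.006,0,-0.003,0,0.007,0,-0.003,0,0.008,0,-0.003,0,0.008,0]}}

```text
clock: 12.0
eef_pos: [530.9, -189.6, 189.6]
orientation: [3.141, 0.019, 0.025]
wrist_force: [-0.5, 0.7, 9.8]
gripper_width: 0.2
```

Emit:
{"method": "step_arm", "body": {"deltas": [0,0,0.001,0,0,0,0.002,0,0,0,0.003,0,0,0,0.003,0]}}

```text
clock: 12.4
eef_pos: [531.5, -189.6, 189.6]
orientation: [3.14, 0.019, 0.027]
wrist_force: [-5.1, 1.9, 18.0]
gripper_width: -0.2
```

The force jumped to 18 N with no further travel at z=189.6, so it is on the rim. Retreating up and away to check.

Emit:
{"method": "step_arm", "body": {"deltas": [0,0,-0.01,0,0,0,-0.03,0,0,0,-0.06,0,0,0,-0.1,0,-0.03,0,-0.12,0,-0.06,0,-0.12,0,-0.06,0,-0.12,0,-0.06,0,-0.12,0]}}

```text
clock: 13.2
eef_pos: [469.2, -190.3, 308.7]
orientation: [3.14, 0.018, 0.028]
wrist_force: [-0.3, 0.2, -0.2]
gripper_width: 0.0
```

```bash
python3 - <<'E'
from h import *
cap('scene','s6')
s=robot.get_state();print(s['clock'],s['eef_pos'],s['wrist_force'],s['gripper_width'])
print('top home/high',proj(load('s6'),[528.6,-188.6,170]),proj(load('s6'),[528.6,-188.6,184]))
b=cv2.imread('pics/s6.png')
cv2.imwrite('pics/c6.png',np.hstack([cv2.resize(b[240:340,200:300],(400,400),interpolation=cv2.INTER_CUBIC),cv2.resize(b[80:280,260:460],(400,400))]))
E
```

```text
13.25 [ 469.7923353  -190.10586719  308.48397951] [ 0.17846346  0.37894013 -0.5524893 ] -0.18587695977314728
top home/high [251.75825804 286.38395062] [250.50378843 280.5447344 ]
```

View pics/c6.png

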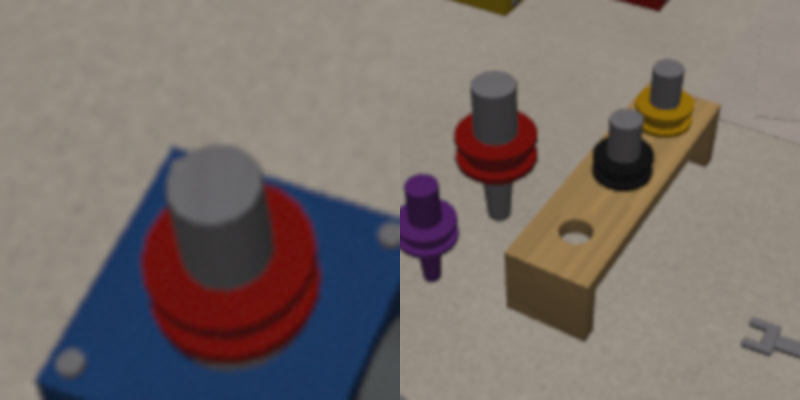

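The pulley is down on the rim: boss top at (253.7,286.2), against a prediction of (251.8,286.4) for home. It moved 6.2 px from the pre-tap picture, where 14 mm should give 5.8. Yellow and black are untouched in the rack.

```bash
python3 -c "
from workcell import robot; print(robot.job_done())"
```

```text
the job is handed in; nothing more can be done
None
```

The red pulley is fully home in the gearmotor socket, and the job is handed in at about 13 s on the robot's clock. I took the smaller red pulley from the rack, stood it in the socket, let go, and pressed it down with shut fingers.

- **Seating:** the push moved the tool 13.5 mm (TCP z 203.1 to 189.6; 14 mm expected) at about 6–10 N. It then stopped dead, with the force rising to 18 N, well below the 40 N limit.
- **Last picture:** the boss top matches the home height, about 2 px off sideways, as it already was before the push. It dropped 6.2 px, where 14 mm should give 5.8 px.
- **Surroundings:** yellow and black are still in their rack holes, the larger red and the purple one are still standing, and the arm is clear of everything.
- **Small disagreement:** the tool drifted about 2 mm and tilted slightly while pushing. I saw no effect on the part, and no check failed.

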